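Close the dam and hold the kiln open

TASK

I am about to load a pattern bar into the tabletop kiln and need both hands for the kiln shelf. On the shelf, slide the loose front dam straight up against the ends of the two side dams so that it sits flush on both and closes the frame round the glass, gently enough that the rest stays in place; then take the kiln lid by its handle, raise it to 45 degrees and keep holding it there, because it falls shut by itself: finish while holding it. Do not disturb the jars and the cup.

Things in the scene. Friction and masses are not known exactly. Their poses are not given: they have to be found in the camera images.
- kiln: Small tabletop glass kiln, fixed: steel case 250 (x) x 260 (y) mm, rim 87 mm above the bench. Origin: centre of its footprint on the bench. +x points from the front (handle, towards the robot) to the back (hinge), z up. A grey control box 130 x 50 x 68 mm is on its -y flank. It stands to the left or the right of the kiln shelf.
- lid (a joint): Hinge of the kiln lid (about 0.85 kg, 250 x 260 x 45 mm, no spring, no stay). 0 = shut on the rim, grows as the front edge rises, radians; 0.785 = 45 degrees. Starts shut and falls shut whenever it is let go.
- lid_handle (a point): Centre of the lid's fixed round wooden handle bar: 18 mm thick, 116 mm long, level, parallel to the hinge axis, 45 mm out from the lid's front face (36 mm clear between), on two 9 mm steel rods 52 mm either side. 107 mm above the bench with the lid shut, nothing below it; the lid's top is then 25 mm above the bar's axis. Being round it can turn between the fingers.
- lid_hinge (a point): Middle of the lid's hinge axis, at the kiln's back, level with the rim (87 mm above the bench). The axis is parallel to the handle bar; the bar's axis runs on a circle of 306 mm radius round it and at shut lies 305 mm in front of it and 20 mm above it.
- shelf: Kiln shelf: flat square ceramic board 160 x 160 x 12 mm lying on the bench, does not move. Origin: centre of its underside; top at 12 mm; x points away from the robot (with the board's yaw), y to the left.
- front_dam: The loose front dam: ceramic bar 18 (x) x 130 (y) x 30 (z) mm, about 140 g, standing on the shelf on the robot's side of the frame, some 25 to 35 mm short of it and a little askew. Origin: centre of its underside; its y axis runs along its length.
- left_dam: Left side dam of the frame: loose ceramic bar 66 (x) x 18 (y) x 30 (z) mm, about 70 g, on the shelf. Origin: centre of its underside. Leave in place.
- right_dam: Right side dam, as the left one. The side dams are parallel, 112 mm apart centre to centre. Leave in place.
- back_dam: Back dam: loose ceramic bar 18 x 130 x 30 mm against the far ends of the side dams. Origin: centre of its underside. Leave in place.
- left_end (a point): Middle of the left side dam's near end face (the end towards the robot), 15 mm above the shelf's top. The front dam's long face must come to rest against this end face.
- right_end (a point): Middle of the right side dam's near end face, likewise. The line between the two ends is where the front dam's inner face belongs.
- glass: Glass strips of the pattern bar, lying together as one slab 63 x 92 x 12 mm inside the frame, 1.5 to 2 mm back from the near ends of the side dams. Origin: centre of its underside. Leave in place.
- jar_a: Bystander: frit jar with black lid, 70 mm wide, 105 mm tall, on the bench in front of the robot, between kiln and shelf or nearer. Origin: centre of its underside.
- jar_b: Bystander: a like frit jar, on the bench off to the right.
- cup: Bystander: small paper cup, 64 mm wide, 60 mm tall, empty, light, on the bench off to the left.
Things that resemble listed ones, but are neither listed nor needed, are in the scene too. What is shaped like the left_dam but blue is not meant.

How it is judged (in metres and radians):
On the way, in this order (a step that is already met when the one before it is completed fails the run):
1. the front dam stands flush on both side dams, the rest in place, the fingers off it (((x of left_end in the frame of front_dam between 0.007 and 0.0115 m and y of left_end in the frame of front_dam between -0.07 and 0.07 m and x of right_end in the frame of front_dam between 0.007 and 0.0115 m and y of right_end in the frame of front_dam between -0.07 and 0.07 m) or (x of left_end in the frame of front_dam between -0.0115 and -0.007 m and y of left_end in the frame of front_dam between -0.07 and 0.07 m and x of right_end in the frame of front_dam between -0.0115 and -0.007 m and y of right_end in the frame of front_dam between -0.07 and 0.07 m)) and angle between front_dam's own z axis and vertical below 0.08 rad and distance of each of left_dam, right_dam, back_dam, glass from where it was at the start of the episode below 0.01 m and contact force between the fingers and front_dam below 0.1 N), for 0.2 s.
2. the lid is raised off the kiln by the fingers (value of joint lid above 0.3 rad and contact force between the fingers and lid above 1 N), for 0.2 s.
At the end, for the whole second after the job is handed in: Front dam upright, within 2.5 mm of both side dams' ends, overlapping both; other dams and glass within 10 mm of their start. Lid still at 45 degrees, give or take 6, borne by the fingers (over 1.5 N) and nothing else through the last second. Jars and cup upright, within 30 mm of their start (((x of left_end in the frame of front_dam between 0.007 and 0.0115 m and y of left_end in the frame of front_dam between -0.07 and 0.07 m and x of right_end in the frame of front_dam between 0.007 and 0.0115 m and y of right_end in the frame of front_dam between -0.07 and 0.07 m) or (x of left_end in the frame of front_dam between -0.0115 and -0.007 m and y of left_end in the frame of front_dam between -0.07 and 0.07 m and x of right_end in the frame of front_dam between -0.0115 and -0.007 m and y of right_end in the frame of front_dam between -0.07 and 0.07 m)) and angle between front_dam's own z axis and vertical below 0.08 rad and distance of each of left_dam, right_dam, back_dam, glass from where it was at the start of the episode below 0.01 m and value of joint lid between 0.6807 and 0.8901 rad and velocity of joint lid between -0.05 and 0.05 rad/s and contact force between the fingers and lid above 1.5 N and contact force between lid and jar_a below 0.05 N and contact force between lid and jar_b below 0.05 N and contact force between lid and cup below 0.05 N and contact force between lid and front_dam below 0.05 N and distance of each of jar_a, jar_b, cup from where it was at the start of the episode below 0.03 m and angle between each of jar_a, jar_b, cup's own z axis and vertical below 0.2 rad); the arm keeps its last pose, push and grip.
It fails at once if a jar or the cup is knocked over or pushed away (distance of any of jar_a, jar_b, cup from where it was at the start of the episode above 0.03 m or angle between any of jar_a, jar_b, cup's own z axis and vertical above 0.35 rad).
It fails at once if the dam frame or the glass is shoved out of place (distance of any of left_dam, right_dam, back_dam, glass from where it was at the start of the episode above 0.02 m).
It also fails if it takes over 58 s, if anything falls off the work surface, if the arm or the gripper's body presses on something with over 40 N, if the wrist force passes 120 N, or if a joint passes its speed limit or range.

ROBOT

A 6-joint arm with a two-finger parallel gripper is mounted at the origin on the work surface. World frame = base frame: x ahead of the robot, y to its left, z up, the work surface at z = 0. Lengths are in mm, angles in rad, forces in N, time in s.
With the tool pointing down it reaches from about 350 to 875 mm from the base axis. Payload 4.2 kg.
Tool frame: the origin (TCP) lies at the very end of the fingers, on their centre line; the grasp point (between the pads) lies arm.grip_depth behind it (arm.grip_depth is the distance from the TCP to the grasp point, in mm); z points along the fingers, y is the direction in which the jaws open and shut (so a half turn about z gives the same grasp; the last joint's range is limited). The gripper opens to 85 mm and grips with 20 to 120 N. Pads are 22 mm wide; open, the fingers measure 114 mm over their backs; the gripper's body (76 mm by 85 mm) begins 54 mm behind the grasp point. The pads swing forward as they close: fully open they stand 13 mm farther back than shut.
Start: joints at [1.474, 0.385, 0.008, 0, -1.194, -0.259], TCP at [217.68, 585.845, 231.312] pointing down, gripper open.
Joint ranges: [-3.14, 3.14], [-1.21, 2.06], [-1.07, 1.41], [-3.16, 2.05], [-2.99, -0.16], [-3.1, 3.1]. Speed limits (rad/s): [2.79, 2.79, 3.14, 3.14, 3.14, 3.14].

INTERFACE

Orientations are given as a unit quaternion [x, y, z, w].
In Python, from bench import arm, optics, workorder gives the robot as it stands. The module is installed in compiled form; this text tells all that it offers.
- The arm moves only by the tool play_rows, never from a script. Its arguments are lists of equal length, an entry for each row: "travel": the shift along the tool's x, y, z in m, a list of three; "rotation": the turn, a rotation vector about the tool's x, y, z in rad, a list of three; "grip": the opening, from 0 (shut) to 1 (fully open). In form: {"travel": [[x, y, z], ...], "rotation": [[rx, ry, rz], ...], "grip": [grip, ...]}. A call has 1 to 12 rows; each row shifts and turns the commanded pose from where the row before left it, along the tool's axes as they then stand; what a row does not reach is not made up. A row lasts 1/12 s, in which the tool goes at most 41.7 mm and 7.16 degrees, less where a joint would pass 70% of its speed; a pose out of reach is approached as far as the arm can. A call is refused whole if a number of a shift passes 0.0417 or a number of a turn 0.125, either way. A call with a gripper value outside its range is refused whole. The fingers move at their own pace and stop on an object; the grip force is fixed at half the most. Time passes only in rows, so rows that do not move let the fingers close. It gives the time, the measured TCP pose, the force and the opening at its end, in the units of the state.
- arm.read_state(): the state, without advancing time (a new reading comes with each control period).
- optics.get_image(name): name is "side" or "top" or "wrist"; returns a dict with "image" (400x640x3 uint8, blue, green, red), "depth" (400x640 float32, mm along the optical axis (not along the pixel's ray), 0 where there is no reading), "camera_matrix" (3x3 intrinsics, pixels), "R" (3x3) and "t" (3): a world point X has camera coordinates R X + t; the wrist camera has in their place "hand_eye" (4x4, takes a point from camera to tool coordinates, whose origin is the TCP and whose axes are the flange's). Camera axes: x right, y down, z forward; pixel columns grow to the right and rows downward; lengths in mm; the calibration is good to about 2 mm. A picture is of the moment at which its call begins: read the wrist's pose just before it.
- workorder.job_done(): hands the job in, once; it reports no verdict.
The state is a dict: "clock": time; "joints": joint angles; "joint_vel": joint speeds; "joint_efforts": joint torques, N m; "position": TCP position; "ee_rot": TCP orientation; "contact_force": force on the tool from outside, world axes, zero at the start; "wrist_torque": the same for the moment, N m; "gripper_width": finger opening in mm.
Only numpy, scipy, OpenCV 4.12 (cv2) and the standard library are available. Lean on these libraries where they do the work, as an engineer would, in place of code of your own. Each camera call takes 0.05 s, during which the arm holds its last target. There are 200 camera calls.

## Working session

There is one attempt and no reset: what is moved stays moved. The work goes in short steps, Python scripts to look and compute and a tool call to move; the robot and the scene stay as the last step left them, time stands still between calls to the robot, and variables do not carry over. Pictures are saved under pics/ and viewed, about 8 in all and at most 12, crops included, and the job is handed in when it is done.

Besides the shell and the picture viewer there is one more tool, called after ">>>" in YAML: its name, and indented under it one key for each argument. play_rows: Moves the arm, as the interface text tells. Its arguments: {"type":"object","properties":{"travel":{"type":"array","items":{"type":"array","items":{"type":"number"}}},"rotation":{"type":"array","items":{"type":"array","items":{"type":"number"}}},"grip":{"type":"array","items":{"type":"number"}}},"required":["travel","rotation","grip"]}

```bash
mkdir -p pics
cat > h.py <<'E'
import numpy as np, cv2
from bench import arm, optics, workorder
from scipy.spatial.transform import Rotation as Ro
def world(d, st=None):
    z=d["depth"].astype(float); K=d["camera_matrix"]; v,u=np.mgrid[:400,:640]
    P=np.stack([(u-K[0,2])/K[0,0]*z,(v-K[1,2])/K[1,1]*z,z],-1)
    if "R" in d: W=(P-np.array(d["t"]))@np.array(d["R"])
    else:
        H=np.array(d["hand_eye"]); T=P@H[:3,:3].T+H[:3,3]
        W=T@Ro.from_quat(st["ee_rot"]).as_matrix().T+np.array(st["position"])
    W[z==0]=np.nan
    return W
E
python3 - <<'E'
from h import *
print(arm.read_state(), arm.grip_depth)
for n in("top","side"):
    d=optics.get_image(n); cv2.imwrite(f"pics/{n}0.png",d["image"]); np.save(f"{n}.npy",world(d));
E
```

```text
{'clock': 0.0, 'joints': array([ 1.47358507e+00,  3.85583740e-01,  6.60145607e-03, -5.38976461e-04,
       -1.19399642e+00, -2.58579140e-01]), 'joint_vel': array([-2.01341403e-03,  1.47556702e-05,  3.73426337e-04, -9.41376167e-04,
       -1.30801229e-03,  8.93906992e-04]), 'joint_efforts': array([-8.65307766e-05, -3.92287052e+01,  1.88397503e+01,  4.18621883e+00,
       -4.65875346e-03, -6.78794034e-07]), 'position': array([217.48593829, 585.30174445, 230.18970973]), 'ee_rot': array([ 9.84200119e-01, -1.77056130e-01, -1.61713851e-04,  1.10782407e-03]), 'contact_force': array([ 0.48033936, -0.2770523 , -0.33152836]), 'wrist_torque': array([-0.03937439, -0.02718791,  0.00149063]), 'gripper_width': 85.28371610399347} 18.700000000000003
```

View pics/top0.png

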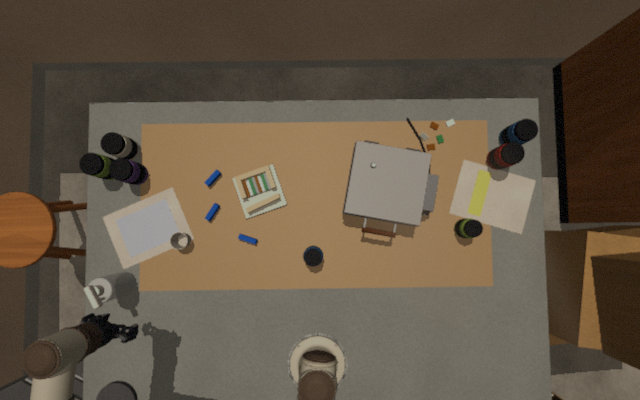

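View pics/side0.png

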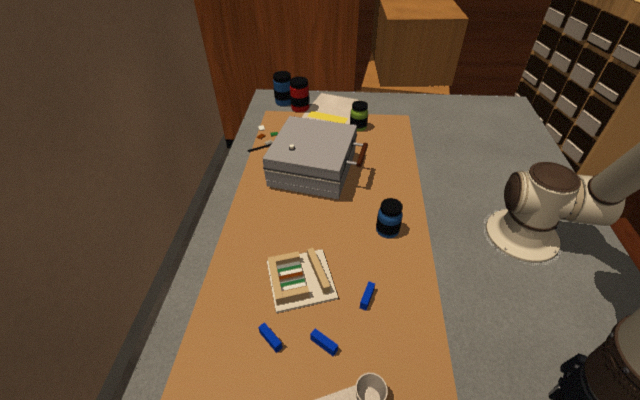

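Top view: the shelf is at (260,190). The front dam lies loose on its lower side at about (264,203). The kiln is at (388,185) with its handle at (378,233). jar_a is at (313,257), the cup at (180,241) and jar_b at (468,228). The blue bars at (213,178), (212,212) and (248,240) are decoys. Next I measure roughly from depth.

Run:
```python
from h import *
W=np.load("top.npy")
for n,(u,v) in dict(shelf=(260,190),front=(264,203),hl=(366,231),hr=(390,237),hm=(378,234),jarA=(313,257),cup=(180,241),jarB=(468,228),lidTL=(358,146),lidTR=(427,154),lidBL=(350,214),lidBR=(420,222)).items():
    print(n,W[v,u].round(0), np.nanmedian(W[v-1:v+2,u-1:u+2].reshape(-1,3),0).round(0))
m=(W[...,2]>95)&(W[...,2]<117)
ys,xs=np.where(m); s=(xs>355)&(xs<402)&(ys>222)&(ys<245); print(W[ys[s],xs[s]].round(0).tolist()[::4])
lm=(W[...,2]>125)&(W[...,2]<140)&(W[...,0]>330); p=W[lm][:,:2].astype(np.float32); print(cv2.minAreaRect(p), np.nanmedian(W[lm][:,2]))
sm=(W[...,2]>35)&(W[...,2]<50)&(W[...,0]>350)&(abs(W[...,1]-170)<90); print(sm.sum())
d=optics.get_image("top");c=d["image"][150:230,220:300]
```

```text
shelf [633. 199.  26.] [633. 199.  25.]
front [584. 182.  47.] [584. 182.  44.]
hl [ 479. -175.  115.] [ 479. -176.  115.]
hr [ 454. -277.    1.] [ 454. -273.    3.]
hm [ 468. -216.  113.] [ 468. -220.  111.]
jarA [393.   7. 107.] [392.   7. 104.]
cup [450. 497.   7.] [450. 497.   4.]
jarB [ 484. -526.  110.] [ 484. -527.  107.]
lidTL [ 769. -152.  130.] [ 769. -152.  135.]
lidTR [ 739. -387.  129.] [ 738. -387.  133.]
lidBL [ 539. -124.   84.] [ 539. -124.   84.]
lidBR [ 508. -390.    2.] [ 508. -390.    4.]
[[506.0, -166.0, 115.0], [505.0, -275.0, 113.0], [503.0, -169.0, 113.0], [500.0, -166.0, 113.0], [496.0, -166.0, 110.0], [493.0, -162.0, 112.0], [493.0, -180.0, 109.0], [489.0, -166.0, 109.0], [489.0, -190.0, 112.0], [488.0, -272.0, 111.0], [486.0, -172.0, 114.0], [485.0, -199.0, 116.0], [485.0, -213.0, 113.0], [484.0, -272.0, 112.0], [482.0, -172.0, 115.0], [482.0, -199.0, 117.0], [482.0, -220.0, 114.0], [482.0, -233.0, 116.0], [479.0, -162.0, 114.0], [479.0, -182.0, 114.0], [479.0, -206.0, 114.0], [478.0, -237.0, 114.0], [478.0, -251.0, 114.0], [478.0, -268.0, 113.0], [475.0, -183.0, 111.0], [475.0, -196.0, 114.0], [475.0, -213.0, 112.0], [475.0, -247.0, 114.0], [474.0, -268.0, 110.0], [472.0, -206.0, 112.0], [472.0, -223.0, 116.0], [471.0, -247.0, 116.0], [471.0, -267.0, 116.0], [468.0, -223.0, 112.0], [468.0, -250.0, 117.0], [467.0, -264.0, 112.0], [464.0, -241.0, 109.0], [464.0, -257.0, 114.0], [464.0, -271.0, 115.0], [461.0, -270.0, 117.0]]
((594.735107421875, -144.61962890625), (1884.9158935546875, 528.3840942382812), 89.9886245727539) 133.02175985779382
450
```

Run:
```python
from h import *
d=optics.get_image("wrist"); print(np.array(d["hand_eye"]).round(2), d["camera_matrix"][0,0])
st=arm.read_state(); R=Ro.from_quat(st["ee_rot"]).as_matrix(); print(R.round(3))
tgt=np.array([500,170,300.]); print((R.T@(tgt-st["position"])).round(0))
```

```text
[[   0.     -0.96   -0.27   68.54]
 [   1.      0.      0.     -1.3 ]
 [  -0.     -0.27    0.96 -142.41]
 [   0.      0.      0.      1.  ]] 281.99497171118793
[[ 0.937 -0.348 -0.   ]
 [-0.348 -0.937 -0.001]
 [ 0.     0.001 -1.   ]]
[410. 291. -69.]
```

>>> play_rows:
  travel:
    - [0, 0, -0.01]
    - [0, 0, -0.01]
    - [0, 0, -0.01]
    - [0, 0, -0.01]
    - [0, 0, -0.01]
    - [0.02, 0.034, 0]
    - [0.02, 0.034, 0]
    - [0.02, 0.034, 0]
    - [0.02, 0.034, 0]
    - [0.02, 0.034, 0]
    - [0.02, 0.034, 0]
    - [0.02, 0.034, 0]
  rotation:
    - [0, 0, -0.12]
    - [0, 0, -0.12]
    - [0, 0, -0.12]
    - [0, 0, -0.12]
    - [0, 0, -0.12]
    - [0, 0, 0]
    - [0, 0, 0]
    - [0, 0, 0]
    - [0, 0, 0]
    - [0, 0, 0]
    - [0, 0, 0]
    - [0, 0, 0]
  grip: [1, 1, 1, 1, 1, 1, 1, 1, 1, 1, 1, 1]

```text
clock: 1.2
position: [411.9, 387.1, 281.3]
ee_rot: [0.993, 0.122, -0.0, 0.0]
contact_force: [0.2, 0.0, 0.5]
gripper_width: 85.7
```

>>> play_rows:
  travel:
    - [0.02, 0.034, 0]
    - [0.02, 0.034, 0]
    - [0.02, 0.034, 0]
    - [0.02, 0.034, 0]
    - [0.02, 0.034, 0]
    - [0.02, 0.034, 0]
    - [0.02, 0.034, 0]
    - [0, 0, 0]
    - [0, 0, 0]
    - [0, 0, 0]
  rotation:
    - [0, 0, 0]
    - [0, 0, 0]
    - [0, 0, 0]
    - [0, 0, 0]
    - [0, 0, 0]
    - [0, 0, 0]
    - [0, 0, 0]
    - [0, 0, 0]
    - [0, 0, 0]
    - [0, 0, 0]
  grip: [1, 1, 1, 1, 1, 1, 1, 1, 1, 1]

```text
clock: 2.03
position: [604.3, 191.4, 280.8]
ee_rot: [0.993, 0.121, -0.001, 0.0]
contact_force: [-0.2, 0.1, 0.4]
gripper_width: 85.4
```

Run:
```python
from h import *
st=arm.read_state(); d=optics.get_image("wrist"); W=world(d,st); np.save("w1.npy",W); cv2.imwrite("pics/w1.png",d["image"])
print(st["position"],st["joints"],Ro.from_quat(st["ee_rot"]).as_matrix().round(3))
```

```text
[604.34963504 191.3893817  280.77864104] [ 5.61344894e-01  3.73375473e-01  1.14341814e-01 -3.75960014e-04
 -1.31269703e+00  1.25293550e+00] [[ 0.971  0.241 -0.001]
 [ 0.241 -0.971 -0.   ]
 [-0.001 -0.    -1.   ]]
```

View pics/w1.png

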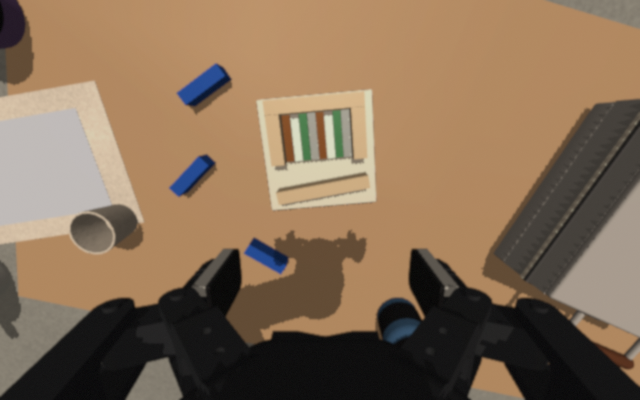

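Wrist view: the frame spans (258–376, 90–210). The front dam is at (323,188), tilted a few degrees against the side dams, whose near ends are at (280,165) and (358,160). The three blue bars at (204,85), (192,175) and (267,255) are decoys off the shelf. The tan bars on the shelf are the ones meant. To confirm, I rectify a metric crop at dam-top height.

```bash
cat >> h.py <<'E'
def ortho(d,st,c,yaw,z,half=(100,100),s=4):
    # metric view in plane z: image up=frame x, left=frame y, centre c, s px/mm
    K=d["camera_matrix"]; h,w=2*half[0]*s,2*half[1]*s
    v,u=np.mgrid[:h,:w]; a=half[0]-v/s; b=half[1]-u/s
    X=np.stack([c[0]+a*np.cos(yaw)-b*np.sin(yaw),c[1]+a*np.sin(yaw)+b*np.cos(yaw),np.full(a.shape,z)],-1)
    if "R" in d: C=X@np.array(d["R"]).T+np.array(d["t"])
    else:
        H=np.array(d["hand_eye"]); C=((X-st["position"])@Ro.from_quat(st["ee_rot"]).as_matrix()-H[:3,3])@H[:3,:3]
    p=C@np.array(K).T
    return cv2.remap(d["image"],(p[...,0]/p[...,2]).astype(np.float32),(p[...,1]/p[...,2]).astype(np.float32),cv2.INTER_CUBIC)
E
python3 - <<'E'
from h import *
st=arm.read_state(); d=optics.get_image("wrist")
W=np.load("w1.npy"); r=W[60:230,240:400]
def rect(lo,hi,name,sel):
    m=(r[...,2]>lo)&(r[...,2]<hi)&sel; p=r[m][:,:2].astype(np.float32); print(name,m.sum(),cv2.minAreaRect(p),np.median(r[m][:,2]))
rect(6,60,"shelf",np.ones(r.shape[:2],bool))
v,u=np.mgrid[60:230,240:400]
rect(33,60,"front",v>173)
c=np.array([620,195.]);yaw=np.radians(14)
o=ortho(d,st,c,yaw,42,(100,100),3)
for k in range(-90,100,10):
    q=300-3*k; l=12 if k%50==0 else 5
    cv2.line(o,(0,q),(l,q),(0,0,255),1); cv2.line(o,(q,599),(q,599-l),(0,0,255),1)
cv2.imwrite("pics/o1.png",o)
E
```

```text
shelf 12372 ((631.4485473632812, 208.2230224609375), (160.2032928466797, 160.0684051513672), 19.000619888305664) 23.599382292459666
front 1295 ((586.436767578125, 191.14743041992188), (18.702333450317383, 129.7730712890625), 24.8563175201416) 41.50456724853623
```

View pics/o1.png

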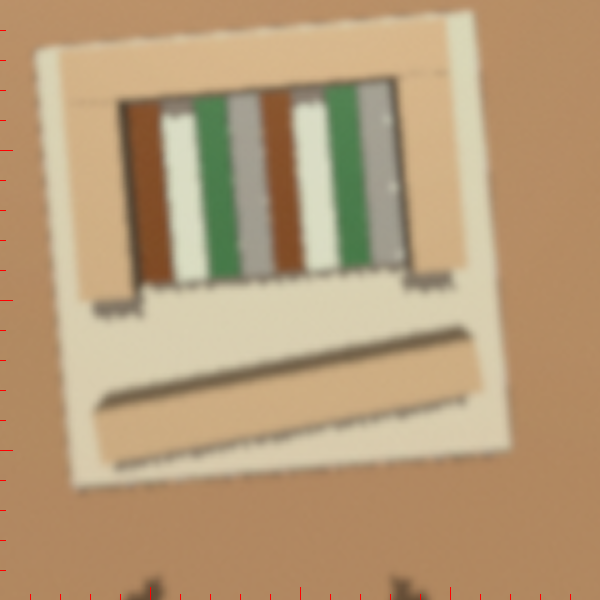

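```bash
cat > fr.py <<'E'
from h import *
def frame(W,yaw=np.radians(19.2)):
    c=np.array([631.4,208.2]); a,b=np.cos(yaw),np.sin(yaw)
    p=W[...,:2]-c; U=p@[a,b]; V=p@[-b,a]; return U,V
E
python3 - <<'E'
from fr import *
W=np.load("w1.npy"); U,V=frame(W); Z=W[...,2]
top=(Z>33)&(Z<60)&(abs(V)<80)&(U>-30)&(U<80)
for n,s in(("L",1),("R",-1)):
    for lo,hi in((47,50),(50,56),(56,62),(62,65)):
        m=top&(V*s>lo)&(V*s<hi)&(U<40); print(n,lo,hi,m.sum(),np.percentile(U[m],[0,2,5]).round(1))
    m=top&(V*s>40)&(U<35); print(cv2.minAreaRect(W[m][:,:2].astype(np.float32)))
d=optics.get_image("wrist"); st=arm.read_state(); W=world(d,st)
b=d["image"].astype(int); m=(b[...,0]>100)&(b[...,2]<60)&(b[...,1]<90); m[:225]=0;m[275:]=0;m[:,300:]=0
U,V=frame(W); print("blue",m.sum(),[(np.nanmin(x[m]).round(),np.nanmax(x[m]).round()) for x in(U,V,W[...,2])])
R=Ro.from_quat(st["ee_rot"]).as_matrix(); T=(W-st["position"])@R
m=(T[...,2]<40)&(T[...,2]>-45)&(abs(T[...,0])<40)
for s in(1,-1):
    q=T[m&(T[...,1]*s>20)&(T[...,1]*s<75)]; print(s,len(q),q.min(0).round(1),q.max(0).round(1)); 
    t=q[q[:,2]>q[:,2].max()-8]; print(t.min(0).round(1),t.max(0).round(1))
E
```

```text
L 47 50 89 [-8.2 -7.8 -6. ]
L 50 56 175 [-8.7 -7.4 -5.3]
L 56 62 163 [-8.6 -8.1 -6.6]
L 62 65 84 [-7.9 -7.  -5.3]
((625.4290161132812, 265.14508056640625), (43.61479949951172, 18.279369354248047), 19.33736228942871)
R 47 50 103 [-8.8 -7.7 -6.2]
R 50 56 171 [-9.1 -8.4 -6.9]
R 56 62 173 [-8.5 -7.6 -6.1]
R 62 65 86 [-8.6 -7.7 -6. ]
((661.9778442382812, 159.5136260986328), (44.0092658996582, 18.11206817626953), 18.770353317260742)
blue 349 [(np.float64(-175.0), np.float64(-125.0)), (np.float64(68.0), np.float64(123.0)), (np.float64(27.0), np.float64(32.0))]
1 1803 [-10.3  41.1 -45. ] [ 13.   55.9 -12.3]
[ -9.8  41.2 -20.3] [ 12.4  54.2 -12.3]
-1 1803 [-10.5 -57.6 -45. ] [ 12.8 -42.9 -12.4]
[ -9.5 -55.6 -20.4] [ 12.5 -43.1 -12.4]
```

>>> play_rows:
  travel:
    - [0, 0, 0]
    - [-0.02, -0.0023, 0.03]
    - [-0.02, -0.0024, 0.03]
    - [-0.019, -0.0023, 0.03]
    - [0, 0, 0.035]
    - [0, 0, 0.035]
    - [0, 0, 0.03]
    - [0, 0, 0.03]
    - [0, 0, 0.015]
    - [0, 0, 0]
    - [0, 0, 0]
  rotation:
    - [0, 0, -0.09]
    - [0, 0, 0]
    - [0, 0, 0]
    - [0, 0, 0]
    - [0, 0, 0]
    - [0, 0, 0]
    - [0, 0, 0]
    - [0, 0, 0]
    - [0, 0, 0]
    - [0, 0, 0]
    - [0, 0, 0]
  grip: [1, 1, 1, 1, 1, 1, 1, 1, 1, 1, 1]

```text
clock: 3.1
position: [546.0, 179.7, 46.3]
ee_rot: [0.986, 0.167, -0.0, 0.0]
contact_force: [-0.4, 0.6, 1.5]
gripper_width: 85.5
```

```bash
cat > chk.py <<'E'
from fr import *
st=arm.read_state(); p=np.array(st["position"]); U,V=frame(p); R=Ro.from_quat(st["ee_rot"]).as_matrix()
print("tcp",p.round(1),"uv",U.round(1),V.round(1),"yaw",np.degrees(np.arctan2(R[1,0],R[0,0])).round(2),"z",R[:,2].round(3),"F",st["contact_force"].round(1),st["clock"],st["joints"].round(2))
E
python3 chk.py
```

```text
tcp [546.  179.7  46.3] uv -90.0 1.1 yaw 19.27 z [-0.001 -0.001 -1.   ] F [-0.4  0.6  1.5] 3.1 [ 0.6   0.5  -0.34  0.   -0.74  1.31]
```

>>> play_rows:
  travel:
    - [0, 0, 0.02]
    - [0, 0, 0.015]
    - [0, 0, 0.0055]
    - [0, 0, 0]
    - [0.004, 0, 0]
    - [0.004, 0, 0]
    - [0.003, 0, 0]
    - [0.002, 0, 0]
    - [0.002, 0, 0]
    - [0.002, 0, 0]
    - [0.002, 0, 0]
    - [0.002, 0, 0]
  rotation:
    - [0, 0, 0]
    - [0, 0, 0]
    - [0, 0, 0]
    - [0, 0, 0]
    - [0, 0, 0]
    - [0, 0, 0]
    - [0, 0, 0]
    - [0, 0, 0]
    - [0, 0, 0]
    - [0, 0, 0]
    - [0, 0, 0]
    - [0, 0, 0]
  grip: [1, 1, 1, 1, 1, 1, 1, 1, 1, 1, 1, 1]

```text
clock: 4.1
position: [566.2, 185.7, 5.8]
ee_rot: [0.986, 0.166, -0.0, 0.0]
contact_force: [-1.2, 0.2, 0.2]
gripper_width: 85.3
```

>>> play_rows:
  travel:
    - [0.002, 0, 0]
    - [0.002, 0, 0]
    - [0.002, 0, 0]
    - [0.002, 0, 0]
    - [0.002, 0, 0]
    - [0.002, 0, 0]
    - [0.002, 0, 0]
    - [0.002, 0, 0]
    - [0.002, 0, 0]
    - [0.002, 0, 0]
    - [0.002, 0, 0]
    - [0, 0, 0]
  rotation:
    - [0, 0, 0]
    - [0, 0, 0]
    - [0, 0, 0]
    - [0, 0, 0]
    - [0, 0, 0]
    - [0, 0, 0]
    - [0, 0, 0]
    - [0, 0, 0]
    - [0, 0, 0]
    - [0, 0, 0]
    - [0, 0, 0]
    - [0, 0, 0]
  grip: [1, 1, 1, 1, 1, 1, 1, 1, 1, 1, 1, 1]

```text
clock: 5.1
position: [587.6, 193.3, 5.8]
ee_rot: [0.986, 0.166, 0.0, -0.0]
contact_force: [-0.3, -0.6, -0.9]
gripper_width: 85.5
```

```bash
python3 chk.py
python3 - <<'E'
from fr import *
st=arm.read_state(); d=optics.get_image("wrist"); W=world(d,st); np.save("w2.npy",W); cv2.imwrite("pics/w2.png",d["image"])
U,V=frame(W); Z=W[...,2]; m=(Z>33)&(Z<50)&(abs(V)<75)&(U>-48)&(U<80)
E
```

```text
tcp [587.6 193.3   5.8] uv -46.3 0.3 yaw 19.15 z [ 0.001  0.    -1.   ] F [-0.3 -0.6 -0.9] 5.1 [ 0.58  0.61 -0.25  0.   -0.71  1.33]
```

View pics/w2.png

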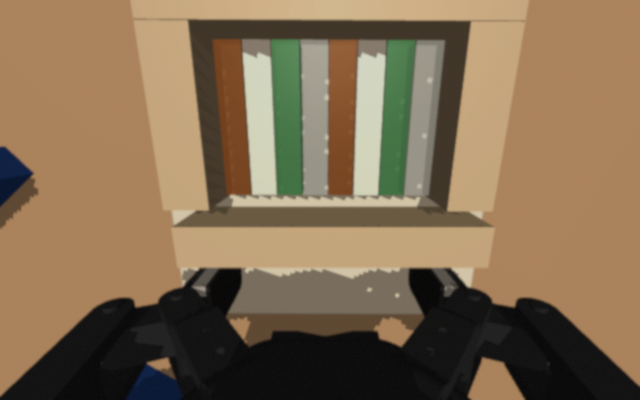

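The front dam (175–492, rows 227–268) now sits square to the side-dam ends (row ~210), with a small gap and both fingers against it. I'll measure the remaining gap.

```bash
cat > gap.py <<'E'
from fr import *
import sys
st=arm.read_state(); d=optics.get_image("wrist"); K=d["camera_matrix"]
# rays to plane z=42, gray profile along u at the side dams' v
W=world(d,st); U,V=frame(W); Z=W[...,2]
for n,s in(("L",1),("R",-1)):
    m=(Z>38)&(Z<46)&(V*s>50)&(V*s<62)
    e=np.sort(U[m&(U<30)]); h,b=np.histogram(e,np.arange(-50,10,1)); print(n,dict(zip(b[:-1].astype(int).tolist(),h.tolist())))
E
python3 gap.py
```

```text
L {-50: 0, -49: 0, -48: 0, -47: 0, -46: 0, -45: 0, -44: 0, -43: 0, -42: 0, -41: 0, -40: 1, -39: 73, -38: 10, -37: 0, -36: 0, -35: 21, -34: 55, -33: 64, -32: 64, -31: 67, -30: 53, -29: 67, -28: 65, -27: 60, -26: 61, -25: 79, -24: 66, -23: 63, -22: 64, -21: 67, -20: 67, -19: 66, -18: 75, -17: 131, -16: 13, -15: 0, -14: 0, -13: 0, -12: 0, -11: 0, -10: 20, -9: 72, -8: 81, -7: 66, -6: 75, -5: 75, -4: 72, -3: 79, -2: 75, -1: 82, 0: 79, 1: 85, 2: 82, 3: 70, 4: 82, 5: 80, 6: 84, 7: 84, 8: 78}
R {-50: 0, -49: 0, -48: 0, -47: 0, -46: 0, -45: 0, -44: 0, -43: 0, -42: 0, -41: 0, -40: 3, -39: 61, -38: 15, -37: 0, -36: 0, -35: 8, -34: 58, -33: 72, -32: 52, -31: 66, -30: 70, -29: 65, -28: 63, -27: 64, -26: 64, -25: 62, -24: 68, -23: 68, -22: 66, -21: 70, -20: 70, -19: 69, -18: 72, -17: 130, -16: 12, -15: 0, -14: 0, -13: 0, -12: 0, -11: 0, -10: 46, -9: 68, -8: 81, -7: 72, -6: 74, -5: 83, -4: 78, -3: 75, -2: 82, -1: 80, 0: 78, 1: 82, 2: 83, 3: 76, 4: 84, 5: 78, 6: 89, 7: 86, 8: 78}
```

>>> play_rows:
  travel:
    - [0.001, 0, 0]
    - [0.001, 0, 0]
    - [0.001, 0, 0]
    - [0.001, 0, 0]
    - [0.001, 0, 0]
    - [0.0005, 0, 0]
    - [0.0005, 0, 0]
    - [0.0005, 0, 0]
    - [0.0005, 0, 0]
    - [0, 0, 0]
    - [0, 0, 0]
  rotation:
    - [0, 0, 0]
    - [0, 0, 0]
    - [0, 0, 0]
    - [0, 0, 0]
    - [0, 0, 0]
    - [0, 0, 0]
    - [0, 0, 0]
    - [0, 0, 0]
    - [0, 0, 0]
    - [0, 0, 0]
    - [0, 0, 0]
  grip: [1, 1, 1, 1, 1, 1, 1, 1, 1, 1, 1]

```text
clock: 6.12
position: [593.8, 195.4, 5.8]
ee_rot: [0.986, 0.166, 0.0, -0.0]
contact_force: [-0.9, -0.5, -0.1]
gripper_width: 85.4
```

```bash
python3 chk.py; sed -i 's/-50,10/-42,0/' gap.py; python3 gap.py
```

```text
tcp [593.8 195.4   5.8] uv -39.7 0.2 yaw 19.15 z [ 0.  0. -1.] F [-0.9 -0.5 -0.1] 6.1167 [ 0.58  0.62 -0.24  0.   -0.72  1.33]
L {-42: 0, -41: 0, -40: 0, -39: 0, -38: 0, -37: 0, -36: 0, -35: 0, -34: 0, -33: 17, -32: 62, -31: 3, -30: 0, -29: 5, -28: 57, -27: 58, -26: 63, -25: 64, -24: 66, -23: 59, -22: 64, -21: 63, -20: 65, -19: 67, -18: 66, -17: 66, -16: 63, -15: 71, -14: 62, -13: 70, -12: 72, -11: 73, -10: 66, -9: 70, -8: 74, -7: 67, -6: 73, -5: 77, -4: 63, -3: 75, -2: 73}
R {-42: 0, -41: 0, -40: 0, -39: 0, -38: 0, -37: 0, -36: 0, -35: 0, -34: 0, -33: 14, -32: 69, -31: 1, -30: 0, -29: 4, -28: 52, -27: 63, -26: 62, -25: 68, -24: 63, -23: 61, -22: 67, -21: 68, -20: 61, -19: 69, -18: 60, -17: 67, -16: 71, -15: 65, -14: 63, -13: 71, -12: 70, -11: 67, -10: 77, -9: 78, -8: 59, -7: 74, -6: 76, -5: 73, -4: 71, -3: 74, -2: 57}
```

>>> play_rows:
  travel:
    - [0.0005, 0, 0]
    - [0.0005, 0, 0]
    - [0, 0, 0]
    - [-0.001, 0, 0]
    - [-0.002, 0, 0]
    - [-0.005, 0, 0]
    - [-0.01, 0, 0]
    - [-0.01, 0, 0]
    - [0, 0, 0]
    - [0, 0, 0]
    - [0, 0, 0]
  rotation:
    - [0, 0, 0]
    - [0, 0, 0]
    - [0, 0, 0]
    - [0, 0, 0]
    - [0, 0, 0]
    - [0, 0, 0]
    - [0, 0, 0]
    - [0, 0, 0]
    - [0, 0, 0]
    - [0, 0, 0]
    - [0, 0, 0]
  grip: [1, 1, 1, 1, 1, 1, 1, 1, 1, 1, 1]

```text
clock: 7.08
position: [568.8, 186.9, 6.1]
ee_rot: [0.986, 0.167, 0.001, -0.0]
contact_force: [0.4, -0.2, 0.8]
gripper_width: 85.4
```

```bash
python3 chk.py; python3 gap.py
python3 - <<'E'
from fr import *
st=arm.read_state(); d=optics.get_image("wrist"); cv2.imwrite("pics/w3.png",cv2.resize(d["image"][130:270,150:520],None,fx=2,fy=2,interpolation=2))
E
```

```text
tcp [568.8 186.9   6.1] uv -66.1 0.4 yaw 19.17 z [ 0.001  0.001 -1.   ] F [ 0.4 -0.2  0.8] 7.0833 [ 0.59  0.58 -0.31  0.   -0.68  1.32]
L {-42: 0, -41: 0, -40: 0, -39: 0, -38: 0, -37: 0, -36: 0, -35: 0, -34: 0, -33: 0, -32: 0, -31: 0, -30: 0, -29: 0, -28: 31, -27: 74, -26: 77, -25: 75, -24: 77, -23: 77, -22: 79, -21: 73, -20: 80, -19: 82, -18: 79, -17: 78, -16: 77, -15: 88, -14: 76, -13: 84, -12: 92, -11: 79, -10: 82, -9: 93, -8: 77, -7: 82, -6: 96, -5: 93, -4: 70, -3: 97, -2: 96}
R {-42: 0, -41: 0, -40: 0, -39: 0, -38: 0, -37: 0, -36: 0, -35: 0, -34: 0, -33: 0, -32: 0, -31: 0, -30: 0, -29: 0, -28: 23, -27: 78, -26: 80, -25: 77, -24: 77, -23: 74, -22: 78, -21: 74, -20: 80, -19: 74, -18: 84, -17: 76, -16: 81, -15: 86, -14: 76, -13: 90, -12: 86, -11: 76, -10: 89, -9: 84, -8: 80, -7: 91, -6: 95, -5: 74, -4: 85, -3: 97, -2: 95}
```

View pics/w3.png

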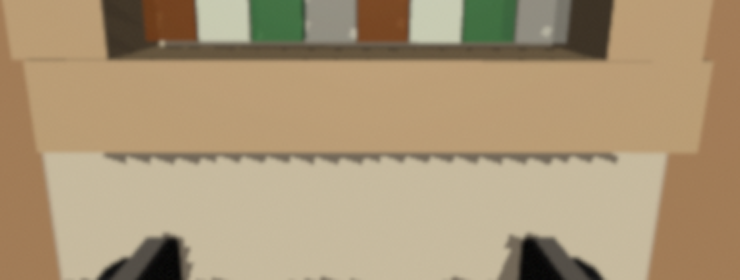

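The dam is flush on both ends: there is a continuous seam at both side dams, no depth gap, and the fingers are clear of it. Next I rise, turn and move to view the handle.

>>> play_rows:
  travel:
    - [0, 0, -0.03]
    - [0, 0, -0.035]
    - [0, 0, -0.035]
    - [0, 0, -0.035]
    - [0, 0, -0.035]
    - [0, 0, -0.035]
    - [0, 0, -0.035]
    - [0, 0, 0]
    - [0, 0, 0]
    - [0, 0, 0]
    - [0, 0, 0]
    - [0, 0, 0]
  rotation:
    - [0, 0, 0]
    - [0, 0, 0]
    - [0, 0, 0.12]
    - [0, 0, 0.12]
    - [0, 0, 0.12]
    - [0, 0, 0.12]
    - [0, 0, 0.12]
    - [0, 0, 0.12]
    - [0, 0, 0.12]
    - [0, 0, 0.12]
    - [0, 0, 0.12]
    - [0, 0, 0.12]
  grip: [1, 1, 1, 1, 1, 1, 1, 1, 1, 1, 1, 1]

```text
clock: 8.18
position: [568.4, 186.5, 245.9]
ee_rot: [0.906, -0.422, 0.0, -0.0]
contact_force: [-0.2, 0.4, -0.5]
gripper_width: 85.6
```

>>> play_rows:
  travel:
    - [0, 0, 0]
    - [0, 0, 0]
    - [0, 0, 0]
    - [0, 0, 0]
    - [0, 0, 0]
    - [0, 0, 0]
    - [0, 0, 0]
    - [0, 0, 0]
    - [0, 0, 0]
  rotation:
    - [0, 0, 0.12]
    - [0, 0, 0.12]
    - [0, 0, 0.12]
    - [0, 0, 0.12]
    - [0, 0, 0.12]
    - [0, 0, 0.12]
    - [0, 0, 0.12]
    - [0, 0, 0.04]
    - [0, 0, 0]
  grip: [1, 1, 1, 1, 1, 1, 1, 1, 1]

```text
clock: 8.93
position: [568.4, 186.6, 245.7]
ee_rot: [-0.642, 0.766, 0.0, 0.0]
contact_force: [-0.2, 0.7, 0.0]
gripper_width: 85.2
```

>>> play_rows:
  travel:
    - [0.039, 0.003, 0]
    - [0.039, 0.003, 0]
    - [0.039, 0.003, 0]
    - [0.039, 0.003, 0]
    - [0.039, 0.003, 0]
    - [0.039, 0.003, 0]
    - [0.039, 0.003, 0]
    - [0.039, 0.003, 0]
    - [0.039, 0.003, 0]
    - [0, 0, 0]
    - [0, 0, 0]
    - [0, 0, 0]
  rotation:
    - [0, 0, 0]
    - [0, 0, 0]
    - [0, 0, 0]
    - [0, 0, 0]
    - [0, 0, 0]
    - [0, 0, 0]
    - [0, 0, 0]
    - [0, 0, 0]
    - [0, 0, 0]
    - [0, 0, 0]
    - [0, 0, 0]
    - [0, 0, 0]
  grip: [1, 1, 1, 1, 1, 1, 1, 1, 1, 1, 1, 1]

```text
clock: 9.93
position: [480.6, -154.6, 245.9]
ee_rot: [-0.643, 0.766, -0.0, 0.0]
contact_force: [0.4, -0.3, 0.3]
gripper_width: 85.8
```

```bash
python3 chk.py
python3 - <<'E'
from fr import *
st=arm.read_state(); d=optics.get_image("wrist"); W=world(d,st); np.save("w4.npy",W); cv2.imwrite("pics/w4.png",d["image"])
E
```

```text
tcp [ 480.6 -154.6  245.9] uv -261.7 -293.0 yaw -100.03 z [ 0.  0. -1.] F [ 0.4 -0.3  0.3] 9.9333 [ 0.01  0.17 -0.26 -0.   -1.15 -0.19]
```

View pics/w4.png

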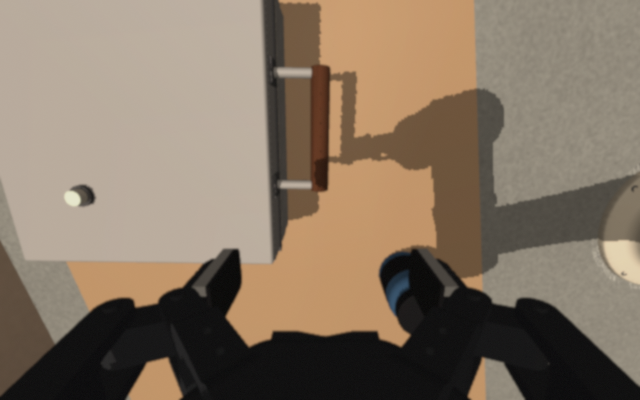

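The brown handle bar shows at (312–329, 66–190), with the lid front edge at column ~272. jar_a is at (400,285), well clear.

Run:
```python
from fr import *
W=np.load("w4.npy"); Z=W[...,2]
r=np.zeros(Z.shape,bool); r[55:200,300:340]=1
m=r&(Z>96)&(Z<125); q=W[m]; print(m.sum(),cv2.minAreaRect(q[:,:2].astype(np.float32)),np.percentile(q[:,2],[50,90,98]))
r[:]=0; r[:265,:285]=1; m=r&(Z>120)&(Z<145); q=W[m]; 
# front edge line from the lid's top
E=[]
for v in range(5,240,5):
    c=np.where(m[v])[0]
    if len(c): E.append(W[v,c.max(),:2])
E=np.array(E,np.float32); l=cv2.fitLine(E,cv2.DIST_HUBER,0,.01,.01).ravel(); print("edge",l,np.degrees(np.arctan2(l[1],l[0])),np.median(q[:,2]))
```

```text
2609 ((480.2500305175781, -217.0054473876953), (115.8210220336914, 27.776779174804688), 78.68392944335938) [114.44178927 116.21665435 116.8879664 ]
edge [ 1.8700264e-01  9.8235941e-01  5.1676135e+02 -2.4072145e+02] 79.222084 132.32470584338813
```

>>> play_rows:
  travel:
    - [0, 0.03, 0]
    - [0, 0.03, 0]
    - [0, 0, 0]
    - [0, 0, 0]
    - [0, 0, 0]
    - [0, 0, 0]
    - [0, 0, 0]
    - [0, 0, 0]
    - [0, 0, 0]
    - [0, 0, 0]
    - [0, 0, 0]
  rotation:
    - [0, 0, 0.017]
    - [0, 0, 0]
    - [0.112, 0, 0]
    - [0.112, 0, 0]
    - [0.112, 0, 0]
    - [0.112, 0, 0]
    - [0.112, 0, 0]
    - [0.112, 0, 0]
    - [0.113, 0, 0]
    - [0, 0, 0]
    - [0, 0, 0]
  grip: [1, 0.45, 0.45, 0.45, 0.45, 0.45, 0.45, 0.45, 0.45, 0.45, 0.45]

```text
clock: 10.9
position: [416.3, -152.2, 264.5]
ee_rot: [-0.596, 0.731, -0.263, 0.203]
contact_force: [-0.2, -0.5, 0.7]
gripper_width: 38.6
```

```bash
cat > k.py <<'E'
from h import *
bar=np.array([475.4,-216.1,107.]); k=np.array([np.cos(np.radians(-11)),np.sin(np.radians(-11)),0]); hinge=bar+305*k-[0,0,20]
def show(back=65, off=(0,0,0)):
    st=arm.read_state(); R=Ro.from_quat(st["ee_rot"]).as_matrix(); t=R[:,2]
    print("tcp",st["position"].round(1),"z",t.round(3),"x",R[:,0].round(3),"w",st["gripper_width"].round(1),"F",st["contact_force"].round(1),"j",st["joints"].round(2),"t",st["clock"])
    tgt=bar+(arm.grip_depth-back)*t; print("tool delta to back=%g:"%back,(R.T@(tgt-st["position"])).round(1))
    g=st["position"]-arm.grip_depth*t-hinge; print("grasp pt radius",np.hypot(g@k,g[2]).round(1),"lid angle",np.degrees(np.arctan2(g[2],-(g@k))-np.arctan2(20,305)).round(2),"lateral",(g@[-k[1],k[0],0]).round(1))
E
python3 -c "
from k import *
show()"
```

```text
Traceback (most recent call last):
  File "k.py", line 5, in show
    print("tcp",st["position"].round(1),"z",t.round(3),"x",R[:,0].round(3),"w",st["gripper_width"].round(1),"F",st["contact_force"].round(1),"j",st["joints"].round(2),"t",st["clock"])
                                                                               ^^^^^^^^^^^^^^^^^^^^^^^^^
AttributeError: 'float' object has no attribute 'round'
```

```bash
sed -i 's/st\["gripper_width"\].round(1)/round(st["gripper_width"],1)/' k.py
python3 -c "
from k import *
show()"
```

```text
tcp [ 416.3 -152.2  264.5] z [ 0.61  -0.143 -0.779] x [-0.208 -0.978  0.017] w 38.6 F [-0.2 -0.5  0.7] j [ 0.01 -0.27 -1.03  0.8  -0.2  -0.95] t 10.9
tool delta to back=65: [ 47.6  43.8 121.6]
grasp pt radius 432.0 lid angle 22.65 lateral 51.9
```

```bash
cat >> k.py <<'E'
def want(p):
    p=np.radians(p); z=np.cos(p)*k-np.array([0,0,np.sin(p)]); x=np.array([k[1],-k[0],0]); return np.stack([x,np.cross(z,x),z],1)
def goto(p,back,lid=0,n=1,off=np.zeros(3)):
    st=arm.read_state(); R=Ro.from_quat(st["ee_rot"]).as_matrix(); D=want(p)
    a=np.radians(lid)+np.arctan2(20,305); b=hinge+306*(-np.cos(a)*k+np.array([0,0,np.sin(a)]))+off
    tgt=b+(arm.grip_depth-back)*D[:,2]
    print("rotvec",Ro.from_matrix(R.T@D).as_rotvec().round(4),"then shift in NEW frame",(D.T@(tgt-st["position"])).round(1),"tgt",tgt.round(1))
E
python3 -c "
from k import *
goto(65,70)"
```

```text
rotvec [-0.2409 -0.0233 -0.0059] then shift in NEW frame [ 51.4   3.2 121. ] tgt [ 453.8 -211.9  153.5]
```

>>> play_rows:
  travel:
    - [0, 0, 0]
    - [0, 0, 0]
    - [0.017, 0.001, 0.02]
    - [0.017, 0.001, 0.02]
    - [0.017, 0.001, 0.02]
    - [0, 0, 0.02]
    - [0, 0, 0.02]
    - [0, 0, 0.02]
    - [0, 0, 0]
    - [0, 0, 0]
    - [0, 0, 0]
  rotation:
    - [-0.12, -0.012, -0.003]
    - [-0.12, -0.011, -0.003]
    - [0, 0, 0]
    - [0, 0, 0]
    - [0, 0, 0]
    - [0, 0, 0]
    - [0, 0, 0]
    - [0, 0, 0]
    - [0, 0, 0]
    - [0, 0, 0]
    - [0, 0, 0]
  grip: [0.45, 0.45, 0.45, 0.45, 0.45, 0.45, 0.45, 0.45, 0.45, 0.45, 0.45]

```text
clock: 11.82
position: [468.6, -239.3, 180.5]
ee_rot: [-0.605, 0.748, -0.217, 0.164]
contact_force: [-0.3, -0.2, 0.1]
gripper_width: 38.5
```

```bash
python3 -c "
from k import *
show(); goto(65,0)
st=arm.read_state(); d=optics.get_image('wrist'); W=world(d,st); np.save('w5.npy',W); cv2.imwrite('pics/w5.png',d['image'])
"
```

```text
tcp [ 468.6 -239.3  180.5] z [ 0.508 -0.126 -0.852] x [-0.214 -0.977  0.017] w 38.5 F [-0.3 -0.2  0.1] j [-0.15  0.06 -0.81  0.31 -0.16 -0.36] t 11.8167
tool delta to back=65: [-25.4  36.8  16.8]
grasp pt radius 335.4 lid angle 15.29 lateral -23.6
rotvec [-0.114  -0.0264 -0.0132] then shift in NEW frame [-24.1  29.3  86.1] tgt [ 482.8 -217.5   90.1]
```

View pics/w5.png

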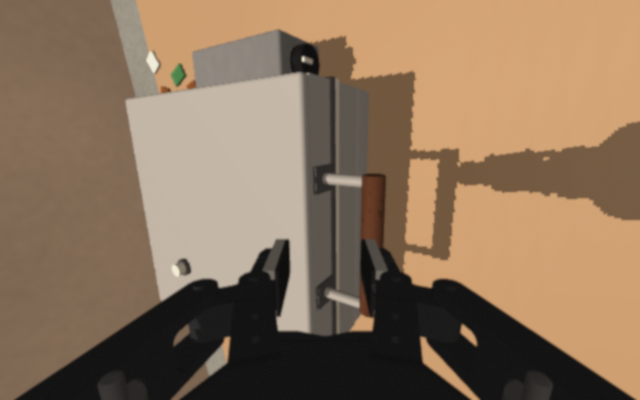

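The open jaws are above the handle (bar at 360–385, 175–315). The commanded tilt has j5 at its limit, so I'll use a steeper pitch of 75 degrees.

```bash
python3 -c "
from k import *
goto(75,60)"
```

```text
rotvec [-0.289  -0.0253 -0.0155] then shift in NEW frame [-24.2  16.8  30.5] tgt [ 464.6 -214.   146.9]
```

>>> play_rows:
  travel:
    - [0, 0, -0.01]
    - [0, 0, -0.01]
    - [0, 0, -0.01]
    - [0, 0.008, 0]
    - [-0.012, 0.009, 0]
    - [-0.012, 0, 0]
    - [0, 0, 0]
    - [0, 0, 0]
    - [0, 0, 0]
  rotation:
    - [-0.097, -0.008, -0.005]
    - [-0.096, -0.008, -0.005]
    - [-0.096, -0.009, -0.005]
    - [0, 0, 0]
    - [0, 0, 0]
    - [0, 0, 0]
    - [0, 0, 0]
    - [0, 0, 0]
    - [0, 0, 0]
  grip: [0.45, 0.45, 0.45, 0.45, 0.45, 0.45, 0.45, 0.45, 0.45]

```text
clock: 12.62
position: [444.2, -213.1, 200.6]
ee_rot: [-0.627, 0.766, -0.113, 0.087]
contact_force: [0.1, -0.3, 0.6]
gripper_width: 38.4
```

```bash
python3 -c "
from k import *
show(); goto(75,60); goto(75,0)"
```

```text
tcp [ 444.2 -213.1  200.6] z [ 0.274 -0.063 -0.96 ] x [-0.198 -0.98   0.008] w 38.4 F [ 0.1 -0.3  0.6] j [-0.09  0.05 -0.57  0.06 -0.67 -0.15] t 12.6167
tool delta to back=65: [-4.  -3.6 52.3]
grasp pt radius 366.0 lid angle 17.32 lateral -2.8
rotvec [-0.0234 -0.0098 -0.0052] then shift in NEW frame [-3.  -5.6 57.1] tgt [ 464.6 -214.   146.9]
rotvec [-0.0234 -0.0098 -0.0052] then shift in NEW frame [ -3.   -5.6 117.1] tgt [ 479.8 -217.    89. ]
```

>>> play_rows:
  travel:
    - [0, 0, 0]
    - [-0.003, -0.0056, 0.015]
    - [0, 0, 0.02]
    - [0, 0, 0.022]
    - [0, 0, 0]
    - [0, 0, 0]
    - [0, 0, 0]
  rotation:
    - [-0.023, -0.01, -0.005]
    - [0, 0, 0]
    - [0, 0, 0]
    - [0, 0, 0]
    - [0, 0, 0]
    - [0, 0, 0]
    - [0, 0, 0]
  grip: [0.45, 0.45, 0.45, 0.45, 0.45, 0.45, 0.45]

```text
clock: 13.2
position: [465.0, -214.5, 147.5]
ee_rot: [-0.63, 0.765, -0.101, 0.083]
contact_force: [1.0, -0.0, -0.3]
gripper_width: 38.5
```

```bash
python3 -c "
from k import *
show(); goto(75,0)
st=arm.read_state(); d=optics.get_image('wrist'); W=world(d,st); cv2.imwrite('pics/w6.png',d['image'])
R=Ro.from_quat(st['ee_rot']).as_matrix(); T=(W-st['position'])@R; b=d['image'].astype(int)
m=(b[...,2]>60)&(b[...,2]>1.7*b[...,1])&(W[...,2]>90)&(W[...,2]<125)
q=T[m]; print(m.sum(),np.percentile(q,[2,50,98],axis=0).round(1)); print(cv2.minAreaRect(W[m][:,:2].astype(np.float32)))
"
```

```text
tcp [ 465.  -214.5  147.5] z [ 0.254 -0.05  -0.966] x [-0.192 -0.981  0.   ] w 38.5 F [ 1.  -0.  -0.3] j [-0.1   0.17 -0.58  0.05 -0.56 -0.13] t 13.2
tool delta to back=65: [-0.4  0.3 -4.5]
grasp pt radius 329.9 lid angle 10.02 lateral -0.4
rotvec [-0.0004 -0.0003 -0.0007] then shift in NEW frame [-0.4  0.6 60.4] tgt [ 479.8 -217.    89. ]
2389 [[-52.6  -6.6  31.8]
 [ 12.1  -0.8  33.6]
 [ 55.1   6.7  36.3]]
((474.28857421875, -216.7400360107422), (112.2380142211914, 14.250410079956055), 78.74971008300781)
```

View pics/w6.png

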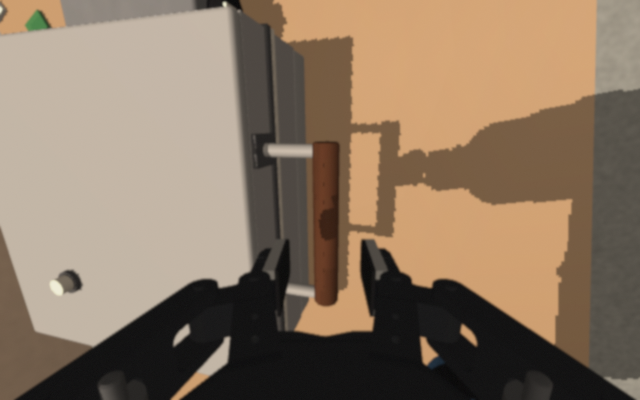

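The bar is centred between the jaws (tool y from −6.6 to 6.7). I advance 60 mm and close.

>>> play_rows:
  travel:
    - [0, 0, 0.015]
    - [0, 0, 0.015]
    - [0, 0, 0.015]
    - [0, 0, 0.01]
    - [0, 0, 0.005]
    - [0, 0, 0]
    - [0, 0, 0]
    - [0, 0, 0]
    - [0, 0, 0]
    - [0, 0, 0]
    - [0, 0, 0]
    - [0, 0, 0]
  rotation:
    - [0, 0, 0]
    - [0, 0, 0]
    - [0, 0, 0]
    - [0, 0, 0]
    - [0, 0, 0]
    - [0, 0, 0]
    - [0, 0, 0]
    - [0, 0, 0]
    - [0, 0, 0]
    - [0, 0, 0]
    - [0, 0, 0]
    - [0, 0, 0]
  grip: [0.45, 0.45, 0.45, 0.45, 0.45, 0.45, 0.1, 0, 0, 0, 0, 0]

```text
clock: 14.25
position: [479.8, -217.1, 89.7]
ee_rot: [-0.63, 0.765, -0.101, 0.083]
contact_force: [-2.4, 0.6, 6.1]
gripper_width: 16.1
```

```bash
python3 -c "
from k import *
show()
for a in (5,15,25,35,45): goto(75+a*.7,0,a); goto(75+a,0,a)"
```

```text
tcp [ 479.8 -217.1   89.7] z [ 0.254 -0.049 -0.966] x [-0.191 -0.982 -0.   ] w 16.1 F [-2.4  0.6  6.1] j [-0.1   0.28 -0.63  0.06 -0.4  -0.14] t 14.25
tool delta to back=65: [ -0.1  -0.2 -64.1]
grasp pt radius 306.1 lid angle 0.14 lateral -0.1
rotvec [-0.0614 -0.     -0.0006] then shift in NEW frame [ -0.1  -6.9 -24.6] tgt [ 481.6 -217.3  115.2]
rotvec [-0.0875 -0.     -0.0006] then shift in NEW frame [ -0.1  -5.7 -24.8] tgt [ 481.1 -217.2  115.1]
rotvec [-0.1835  0.     -0.0006] then shift in NEW frame [ -0.1 -18.3 -75.8] tgt [ 491.8 -219.3  166.7]
rotvec [-0.2621  0.     -0.0006] then shift in NEW frame [ -0.1 -10.8 -76.9] tgt [ 490.4 -219.   166.7]
rotvec [-3.057e-01  1.000e-04 -6.000e-04] then shift in NEW frame [-1.00e-01 -2.59e+01 -1.27e+02] tgt [ 510.7 -223.   215.5]
rotvec [-4.366e-01  1.000e-04 -6.000e-04] then shift in NEW frame [-1.000e-01 -6.700e+00 -1.292e+02] tgt [ 508.3 -222.5  215.8]
rotvec [-4.279e-01  1.000e-04 -6.000e-04] then shift in NEW frame [-1.000e-01 -2.990e+01 -1.777e+02] tgt [ 537.5 -228.2  260.1]
rotvec [-6.111e-01  1.000e-04 -5.000e-04] then shift in NEW frame [-1.000e-01  6.400e+00 -1.799e+02] tgt [ 534.3 -227.5  261. ]
rotvec [-5.501e-01  1.000e-04 -6.000e-04] then shift in NEW frame [-1.000e-01 -3.020e+01 -2.273e+02] tgt [ 571.5 -234.8  299.1]
rotvec [-7.857e-01  2.000e-04 -5.000e-04] then shift in NEW frame [-1.000e-01  2.810e+01 -2.276e+02] tgt [ 567.6 -234.   300.9]
```

>>> play_rows:
  travel:
    - [0, -0.0018, -0.0063]
    - [0, -0.0018, -0.0063]
    - [0, -0.0018, -0.0063]
    - [0, -0.0018, -0.0063]
    - [0, -0.0018, -0.0063]
    - [0, -0.0018, -0.0063]
    - [0, -0.0018, -0.0063]
    - [0, -0.0018, -0.0063]
    - [0, -0.0018, -0.0063]
    - [0, -0.0018, -0.0063]
    - [0, -0.0018, -0.0063]
    - [0, -0.0018, -0.0063]
  rotation:
    - [-0.0218, 0, 0]
    - [-0.0218, 0, 0]
    - [-0.0218, 0, 0]
    - [-0.0218, 0, 0]
    - [-0.0218, 0, 0]
    - [-0.0218, 0, 0]
    - [-0.0218, 0, 0]
    - [-0.0218, 0, 0]
    - [-0.0218, 0, 0]
    - [-0.0218, 0, 0]
    - [-0.0218, 0, 0]
    - [-0.0218, 0, 0]
  grip: [0, 0, 0, 0, 0, 0, 0, 0, 0, 0, 0, 0]

```text
clock: 15.25
position: [489.8, -219.0, 166.2]
ee_rot: [-0.636, 0.772, 0.001, -0.0]
contact_force: [-0.1, 0.3, -2.3]
gripper_width: 16.2
```

```bash
python3 -c "
from k import *
show(); goto(90,0,15);goto(120,0,45)"
```

```text
tcp [ 489.8 -219.   166.2] z [-0.002  0.001 -1.   ] x [-0.192 -0.981 -0.001] w 16.2 F [-0.1  0.3 -2.3] j [-0.12  0.29 -0.3  -0.   -0.98 -0.07] t 15.25
tool delta to back=65: [-0.  14.6 12.9]
grasp pt radius 306.3 lid angle 14.88 lateral -0.1
rotvec [ 0.0023  0.0007 -0.001 ] then shift in NEW frame [-0.1 -0.5 -0.5] tgt [ 490.4 -219.   166.7]
rotvec [-0.5213  0.0009 -0.0008] then shift in NEW frame [-1.000e-01 -1.200e+00 -1.562e+02] tgt [ 567.6 -234.   300.9]
```

Tracking is within 1 mm (lid at about 15 degrees). I'll continue.

>>> play_rows:
  travel:
    - [0, -0.0018, -0.0063]
    - [0, -0.0018, -0.0063]
    - [0, -0.0018, -0.0063]
    - [0, -0.0018, -0.0063]
    - [0, -0.0018, -0.0063]
    - [0, -0.0018, -0.0063]
    - [0, -0.0018, -0.0063]
    - [0, -0.0018, -0.0063]
    - [0, -0.0018, -0.0063]
    - [0, -0.0018, -0.0063]
    - [0, -0.0018, -0.0063]
    - [0, -0.0018, -0.0063]
  rotation:
    - [-0.0218, 0, 0]
    - [-0.0218, 0, 0]
    - [-0.0218, 0, 0]
    - [-0.0218, 0, 0]
    - [-0.0218, 0, 0]
    - [-0.0218, 0, 0]
    - [-0.0218, 0, 0]
    - [-0.0218, 0, 0]
    - [-0.0218, 0, 0]
    - [-0.0218, 0, 0]
    - [-0.0218, 0, 0]
    - [-0.0218, 0, 0]
  grip: [0, 0, 0, 0, 0, 0, 0, 0, 0, 0, 0, 0]

```text
clock: 16.25
position: [519.5, -224.6, 238.5]
ee_rot: [-0.63, 0.765, 0.102, -0.084]
contact_force: [-1.9, 0.1, -1.5]
gripper_width: 16.2
```

```bash
python3 -c "
from k import *
show(); goto(120,0,45)"
```

```text
tcp [ 519.5 -224.6  238.5] z [-0.257  0.051 -0.965] x [-0.192 -0.981 -0.001] w 16.2 F [-1.9  0.1 -1.5] j [-0.13  0.42  0.06 -0.02 -1.47 -0.06] t 16.25
tool delta to back=65: [ 0.2  8.9 92.3]
grasp pt radius 306.4 lid angle 29.84 lateral 0.0
rotvec [-0.2585  0.0013 -0.0005] then shift in NEW frame [  0.  -11.3 -78.5] tgt [ 567.6 -234.   300.9]
```

>>> play_rows:
  travel:
    - [0, -0.0018, -0.0063]
    - [0, -0.0018, -0.0063]
    - [0, -0.0018, -0.0063]
    - [0, -0.0018, -0.0063]
    - [0, -0.0018, -0.0063]
    - [0, -0.0018, -0.0063]
    - [0, -0.0018, -0.0063]
    - [0, -0.0018, -0.0063]
    - [0, -0.0018, -0.0063]
    - [0, -0.0018, -0.0063]
    - [0, -0.0018, -0.0063]
    - [0, -0.0018, -0.0063]
  rotation:
    - [-0.0218, 0, 0]
    - [-0.0218, 0, 0]
    - [-0.0218, 0, 0]
    - [-0.0218, 0, 0]
    - [-0.0218, 0, 0]
    - [-0.0218, 0, 0]
    - [-0.0218, 0, 0]
    - [-0.0218, 0, 0]
    - [-0.0218, 0, 0]
    - [-0.0218, 0, 0]
    - [-0.0218, 0, 0]
    - [-0.0218, 0, 0]
  grip: [0, 0, 0, 0, 0, 0, 0, 0, 0, 0, 0, 0]

```text
clock: 17.25
position: [566.8, -233.7, 300.9]
ee_rot: [-0.614, 0.745, 0.201, -0.165]
contact_force: [-1.9, 2.4, 0.5]
gripper_width: 16.3
```

>>> play_rows:
  travel:
    - [0, 0, 0]
    - [0, 0, 0]
    - [0, 0, 0]
    - [0, 0, 0]
    - [0, 0, 0]
    - [0, 0, 0]
  rotation:
    - [0, 0, 0]
    - [0, 0, 0]
    - [0, 0, 0]
    - [0, 0, 0]
    - [0, 0, 0]
    - [0, 0, 0]
  grip: [0, 0, 0, 0, 0, 0]

```text
clock: 17.75
position: [566.7, -233.7, 300.7]
ee_rot: [-0.614, 0.745, 0.201, -0.165]
contact_force: [-3.6, 4.3, 2.5]
gripper_width: 16.1
```

```bash
python3 -c "
from k import *
from fr import frame
show(); goto(120,0,45)
d=optics.get_image('side'); cv2.imwrite('pics/s2.png',d['image'])
d=optics.get_image('top'); W=world(d); W0=np.load('top.npy'); Z=W[...,2]
for n,(u,v) in dict(jarA=(313,257),cup=(172,236),jarB=(468,228)).items(): print(n,W0[v,u].round(),W[v,u].round())
m=np.zeros(Z.shape,bool); m[150:230,330:440]=1; m&=(Z>140)&(Z<330); q=W[m]; a=q@k; p=np.polyfit(a,q[:,2],1); print('lid slope deg',np.degrees(np.arctan(p[0])))
"
```

```text
tcp [ 566.7 -233.7  300.7] z [-0.492  0.097 -0.865] x [-0.191 -0.982 -0.001] w 16.1 F [-3.6  4.3  2.5] j [-0.14  0.61  0.47 -0.03 -1.95 -0.05] t 17.75
tool delta to back=65: [  0.3 -16.6 168. ]
grasp pt radius 306.5 lid angle 44.86 lateral 0.1
rotvec [0.0013 0.001  0.    ] then shift in NEW frame [ 0.1 -0.7 -0.6] tgt [ 567.6 -234.   300.9]
jarA [393.   7. 107.] [393.   7. 105.]
cup [470. 509.  52.] [470. 510.  49.]
jarB [ 484. -526.  110.] [ 484. -525.  113.]
lid slope deg -34.94878580453882
```

View pics/s2.png

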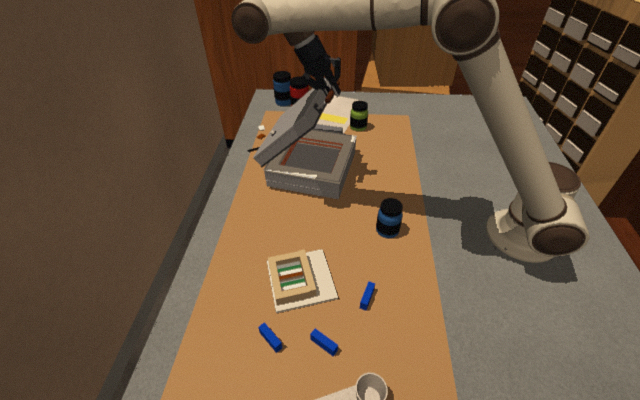

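The side view shows the lid open at about 45° with its handle in the fingers at (325,95), the dam frame closed at (292,275), and the jars and cup standing. The fitted lid slope of 35° disagrees, because its region takes in gripper and edge points. The grasp point on the hinge circle gives 44.9°.

Run:
```python
from k import *
d=optics.get_image('top'); W=world(d); q=W.reshape(-1,3); q=q[~np.isnan(q).any(1)]
a=(q-hinge)@k; l=(q-hinge)@np.array([-k[1],k[0],0]); z=q[:,2]-87
m=(a>-230)&(a<-40)&(abs(l)>60)&(abs(l)<120)&(z>45)&(z<260); 
x=cv2.fitLine(np.stack([a[m],z[m]],1).astype(np.float32),cv2.DIST_WELSCH,0,.01,.01).ravel(); print(m.sum(),np.degrees(np.arctan(x[1]/x[0])))
```

```text
889 -41.386417
```

```bash
python3 -c "
from k import *
show(); print(workorder.job_done())"
```

```text
tcp [ 566.7 -233.7  300.7] z [-0.492  0.097 -0.865] x [-0.191 -0.982 -0.001] w 16.4 F [-4.   3.7  2.7] j [-0.14  0.61  0.47 -0.03 -1.95 -0.05] t 17.9
tool delta to back=65: [  0.3 -16.6 168. ]
grasp pt radius 306.5 lid angle 44.86 lateral 0.1
the job is handed in; nothing more can be done
None
```

The front dam is closed up against both side dams, and the arm is holding the kiln lid by its handle at about 45°. I handed the job in at 17.9 s on the robot's clock; no verdict is given.

- **Front dam:** I pushed it up with the two open fingers. The wrist image and depth showed no gap at either side dam after the fingers backed off.
- **Rest of the frame:** I did not re-measure the back dam and glass. They looked in place in the pictures.
- **Lid:** The handle bar sits firmly in the fingers, with a measured opening of 16 mm. Its place on the hinge circle gives a lid angle of 44.9°.
- **Jars and cup:** Top-camera readings at all three matched the start in x and y to about 1 mm.
- **Check that disagreed:** Two top-camera fits of the lid's slope gave 35° and 41.4°. The 35° is outside the allowed 39–51°. I put that down to gripper and edge points in the fit and relied on the 44.9°.

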